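# Set a fired glaze test tile on the sloped sample rack

### The arm

A 6-joint arm with a two-finger parallel gripper is mounted at the origin on the work surface. World frame = base frame: x ahead of the robot, y to its left, z up, the work surface at z = 0. Lengths are in m, angles in rad, forces in N, time in s.
With the tool pointing down it reaches from about 0.35 to 0.975 m from the base axis. Payload 4.9 kg.
Tool frame: the origin (TCP) lies midway between the tips of the shut fingers; the grasp point (between the pads) lies ctrl.grip_point_offset behind it (ctrl.grip_point_offset is the distance from the TCP to the grasp point, in m); x points along the fingers, y is the direction in which the jaws open and shut, and the axes are right-handed (so a half turn about x gives the same grasp; the last joint's range is limited). The gripper opens to 85 mm and grips with 20 to 120 N. Pads are 22 mm wide; open, the fingers measure 114 mm over their backs; the gripper's body (76 mm by 85 mm) begins 54 mm behind the grasp point. The pads swing forward as they close: fully open they stand 13 mm farther back than shut.
Start: joints at [1.14, 0.053, 1.613, -0, 1.476, -0.119], TCP at [0.192, 0.595, 0.201] pointing down, gripper open.
Joint ranges: [-3.01, 3.01], [-1.01, 2.22], [0.06, 2.58], [-1.02, 4.17], [0.09, 2.62], [-3.14, 3.14]. Speed limits (rad/s): [2.57, 2.57, 3.14, 3.14, 3.14, 3.14].

### API

Orientations are given as a rotation vector (axis times angle).
In Python, from station import ctrl gives the robot as it stands. The module is installed in compiled form; this text tells all that it offers.
- The arm moves only by the tool drive_tool, never from a script. Its argument "commands" is text: rows parted by semicolons, each of 5 numbers parted by spaces: the closure, from -1 (fully open) to 1 (shut), so that 0 is half open, then the shift along the tool's x, y, z in units of 40 mm (1.0 is 40 mm), then the turn about the tool's x in units of 5 degrees (1.0 is 5 degrees). A call has 1 to 8 rows; each row is the pose to reach, as a shift and turn from the pose commanded when the call began, along the tool's axes at that moment; what a row does not reach only later rows make up. A row lasts 1/12 s, in which the tool goes at most 41.7 mm and 7.16 degrees, less where a joint would pass 70% of its speed; a pose out of reach is approached as far as the arm can. A call with a gripper value outside its range is refused whole. The fingers move at their own pace and stop on an object; "newtons" is the grip in N (left out, the last holds). Time passes only in rows, so rows that repeat a pose let the fingers close. It gives the time, the measured TCP pose, the force and the opening at its end, in the units of the state.
- ctrl.get_obs(): the state, without advancing time (a new reading comes with each control period).
- ctrl.get_image(name): name is "scene" or "top" or "wrist"; returns (picture, depth): 480x640x3 uint8, blue, green, red; 480x640 float32, m along the optical axis (not along the pixel's ray), 0 where there is no reading.
- ctrl.camera_info(name): a dict with "K" (3x3 intrinsics, pixels), "T" (4x4, takes a point from camera to world coordinates). Camera axes: x right, y down, z forward; pixel columns grow to the right and rows downward; lengths in m; the calibration is good to about 2 mm. A picture is of the moment at which its call begins: read the wrist's pose just before it. camera_info takes no time and is no camera call; for the wrist camera it gives the pose at the moment of the call.
- ctrl.finish_job(): hands the job in, once; it reports no verdict.
The state is a dict: "t": time; "q": joint angles; "dq": joint speeds; "effort": joint torques, N m; "tool_pos": TCP position; "tool_rot": TCP orientation; "contact_force": force on the tool from outside, world axes, zero at the start; "wrist_torque": the same for the moment, N m; "opening": finger opening in m.
Only numpy, scipy, OpenCV 4.12 (cv2) and the standard library are available. Lean on these libraries where they do the work, as an engineer would, in place of code of your own. Each camera call takes 0.05 s, during which the arm holds its last target.

### The job

Take the turquoise test tile off the kiln shelf and put it in the empty middle place of the lower row on the sloping sample rack, the way its neighbours stand: bare clay foot down on the narrow ledge, glaze facing out, back lying flat on the battens, square and evenly between the two tiles beside it. Bring it right down onto the ledge and battens before you let go, gently, so that it neither drops nor knocks; leave all the other tiles and the jar where they are.

Things in the scene. Friction and masses are not known exactly. Their poses are not given: they have to be found in the camera images.
- tile_turquoise: Tile to move: flat rigid stoneware 100 x 60 x 9 mm (length, width, thickness), about 115 g, turquoise glaze on its face but for a bare buff clay foot 21 mm long at one end. Starts lying glaze up on the kiln shelf in any of three places, 125 mm apart, top end away from the robot, turned up to 35 deg. Origin: centre of its underside; x along its length from foot to top, y across its width, z out of the face.
- tile_turquoise_hole (a point): The dark 7 mm punched hole of the turquoise tile, on its face, 40 mm from the tile's centre towards its top end.
- rack_face: Sloping front of the wooden sample rack, fixed, 30 deg from horizontal, low edge nearest the robot, turned up to 15 deg, on the robot's left or right. Origin: middle of the lower ledge's length, in the corner where the ledge's upper side meets the front of the battens, 75 mm above the table. x up the slope, y left along the ledge, z out of the slope (up and to the robot). Tile backs lie on the plane z = 0.
- rack_ledge (a point): Middle of the lower ledge's upper side, 7 mm out from the battens: a strip 310 mm long, 10 mm thick, standing out 14 mm square to the battens. Tile feet rest on it. Two battens (310 mm long, 10 mm thick) per row carry the backs, from 10 mm below to 20 mm above and from 68 to 93 mm above the ledge, up the slope; it is open between and behind them. A like ledge for the upper row is 130 mm up the slope.
- rack_middle (a point): The empty middle place of the lower row: where the centre of the tile's underside belongs, on the battens' front plane, 50 mm up the slope from the ledge. Tile axes are then parallel to the rack front's. Neighbours stand 110 mm to either side (within 6 mm), leaving about 50 mm free between tile edges.
- tile_brown: Test tile as the turquoise one (100 x 60 x 9 mm, same origin and axes) with dark brown glaze, loose on the lower row, left place (+y of the rack); leave it alone.
- tile_cobalt: Test tile as the turquoise one (100 x 60 x 9 mm, same origin and axes) with dark blue glaze, loose on the lower row, right place (-y of the rack); leave it alone.
- tile_white: Test tile as the turquoise one (100 x 60 x 9 mm, same origin and axes) with white glaze, loose on the upper row, left place; leave it alone.
- tile_celadon: Test tile as the turquoise one (100 x 60 x 9 mm, same origin and axes) with pale grey-green glaze, loose on the upper row, middle place; leave it alone.
- tile_grey: Test tile as the turquoise one (100 x 60 x 9 mm, same origin and axes) with grey glaze, loose on the upper row, right place; leave it alone.
- tile_red: Test tile as the turquoise one (100 x 60 x 9 mm, same origin and axes) with dark red glaze, lying glaze up on the kiln shelf; leave it alone.
- tile_amber: Test tile as the turquoise one (100 x 60 x 9 mm, same origin and axes) with amber yellow glaze, lying glaze up on the kiln shelf; leave it alone.
- kiln_shelf: Half kiln shelf, a pale fixed slab 180 x 400 x 14 mm lying on the table, on which the turquoise, red and amber tiles lie side by side. Origin: centre of its underside; x across its 180 mm depth (away from the robot), y along its length.
- glaze_jar: Loose closed white jar with a black cap, 50 mm across and 75 mm tall, standing on the table between the rack and the kiln shelf; origin at the centre of its underside. Leave it alone.

How it is judged:
On the way, in this order (a step that is already met when the one before it is completed fails the run):
1. the turquoise tile has been lifted clear of the kiln shelf in the gripper (height (world z) of tile_turquoise above 0.05 m and contact force between the fingers and tile_turquoise above 0.3 N), for 0.1 s.
2. while still held, the tile is brought down into the empty place: foot within 8 mm of the ledge, back within 8 mm of the battens and within 10 degrees of lying flat and square (x of tile_turquoise in the frame of rack_face between 0.046 and 0.058 m and z of tile_turquoise in the frame of rack_face between -0.003 and 0.008 m and y of tile_turquoise in the frame of rack_face between -0.018 and 0.018 m and angle between the z axis of tile_turquoise and the z axis of rack_face, either way round below 0.175 rad and angle between the x axis of tile_turquoise and the x axis of rack_face, either way round below 0.175 rad and x of tile_turquoise_hole in the frame of rack_face above 0.08 m and contact force between the fingers and tile_turquoise above 0.3 N), for 0.1 s.
At the end, for the whole second after the job is handed in: Turquoise tile released, at rest in the lower row's middle place: foot within 5 mm of the ledge, back within 4 mm of the battens, bare end down, flat and square within 6 degrees, centre within 15 mm of mid-row. All other tiles and the jar within 15 mm of their starts (x of tile_turquoise in the frame of rack_face between 0.046 and 0.055 m and z of tile_turquoise in the frame of rack_face between -0.003 and 0.004 m and y of tile_turquoise in the frame of rack_face between -0.015 and 0.015 m and angle between the z axis of tile_turquoise and the z axis of rack_face, either way round below 0.105 rad and angle between the x axis of tile_turquoise and the x axis of rack_face, either way round below 0.105 rad and x of tile_turquoise_hole in the frame of rack_face above 0.08 m and linear speed of tile_turquoise below 0.01 m/s and angular speed of tile_turquoise below 0.1 rad/s and contact force between the fingers and tile_turquoise below 0.05 N and distance of each of tile_brown, tile_cobalt, tile_white, tile_celadon, tile_grey, tile_red, tile_amber, glaze_jar from where it was at the start of the episode below 0.015 m); the robot touches nothing.
It fails at once if another tile or the jar is moved more than 20 mm (distance of any of tile_brown, tile_cobalt, tile_white, tile_celadon, tile_grey, tile_red, tile_amber, glaze_jar from where it was at the start of the episode above 0.02 m).
It fails at once if the turquoise tile is knocked or pressed against the rack with more than 40 N (contact force between tile_turquoise and rack_face above 40 N).
It also fails if it takes over 45 s, if anything falls off the work surface, if the arm or the gripper's body presses on something with over 40 N, if the wrist force passes 120 N, or if a joint passes its speed limit or range.

## Working session

There is one attempt and no reset: what is moved stays moved. The work goes in short steps, Python scripts to look and compute and a tool call to move; the robot and the scene stay as the last step left them, time stands still between calls to the robot, and variables do not carry over. Pictures are saved under pics/ and viewed, and the job is handed in when it is done.

Besides the shell and the picture viewer there is one more tool, called after ">>>" as name(argument=value, ...) on one line, values as JSON. drive_tool: Moves the arm, as the interface text tells. Its arguments: {"type":"object","properties":{"commands":{"type":"string"},"newtons":{"type":"number"}},"required":["commands"]}

```bash
mkdir -p pics; ls
python3 - <<'E'
from station import ctrl
import cv2,numpy as np
np.set_printoptions(precision=4,suppress=True)
o=ctrl.get_obs()
for k,v in o.items(): print(k,v)
print(ctrl.grip_point_offset)
for n in ["scene","top"]:
    im,d=ctrl.get_image(n); i=ctrl.camera_info(n)
    cv2.imwrite(f"pics/{n}0.png",im); np.savez(f"{n}0.npz",im=im,d=d,K=i["K"],T=i["T"]); print(n,i)
E
```

```text
pics
t 0.0
q [ 1.14    0.0534  1.6143 -0.      1.476  -0.119 ]
dq [ 0.0004 -0.0007  0.0002 -0.0008  0.0004 -0.0008]
effort [  0.0002 -39.3683 -37.0175  -0.0001   0.0072   0.    ]
tool_pos [0.1915 0.5942 0.2001]
tool_rot [ 0.2431  1.5575 -0.2463]
contact_force [ 0.7883 -0.3056  0.2072]
wrist_torque [ 0.0217  0.0624 -0.0221]
opening 0.08556317104312991
0.0187
scene {'K': array([[618.2665,   0.    , 329.5926],
       [  0.    , 618.2665, 240.7483],
       [  0.    ,   0.    ,   1.    ]]), 'T': array([[-0.8205,  0.4432, -0.3611,  1.1297],
       [ 0.5716,  0.6458, -0.5061,  0.7211],
       [ 0.0088, -0.6217, -0.7832,  1.2397],
       [ 0.    ,  0.    ,  0.    ,  1.    ]])}
top {'K': array([[579.3767,   0.    , 319.5214],
       [  0.    , 579.3767, 228.6022],
       [  0.    ,   0.    ,   1.    ]]), 'T': array([[ 0.0097, -0.9845,  0.1751,  0.3431],
       [-0.9998, -0.0065,  0.0188, -0.024 ],
       [-0.0174, -0.1752, -0.9844,  1.4762],
       [ 0.    ,  0.    ,  0.    ,  1.    ]])}
```

View pics/scene0.png

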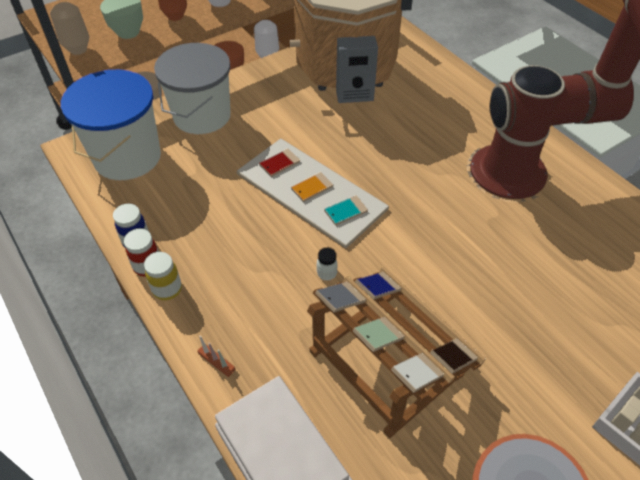

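View pics/top0.png

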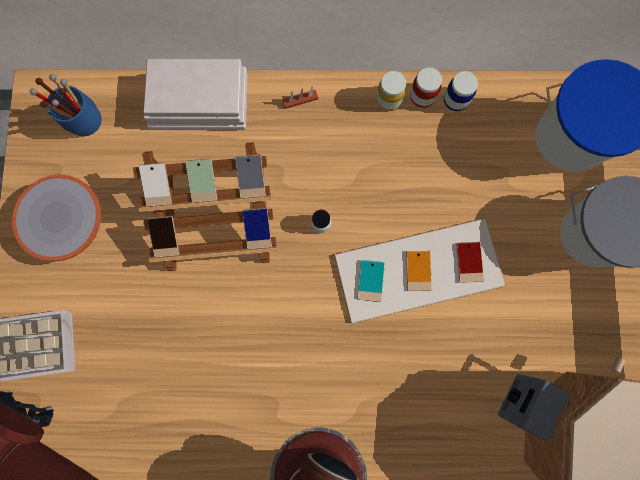

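Top view: the turquoise tile is at about (371,280) on the shelf. The rack is on the left, with the empty lower-middle place at about (211,232) between brown (163,236) and cobalt (257,228). Next I'll measure poses from colour and depth.

```bash
cat > h.py <<'E'
import numpy as np,cv2
np.set_printoptions(precision=4,suppress=True)
def load(n):
    z=np.load(n+".npz"); return z["im"],z["d"],z["K"],z["T"]
def world(d,K,T):
    v,u=np.mgrid[:480,:640]
    P=np.stack([(u-K[0,2])/K[0,0]*d,(v-K[1,2])/K[1,1]*d,d,np.ones_like(d)],-1)
    return (P@T.T)[...,:3]
def proj(p,K,T):
    c=np.linalg.inv(T)@np.r_[p,1]; return (K@c[:3])[:2]/c[2]
E
python3 - <<'E'
from h import *
seeds={"top0":dict(turq=(371,275),amber=(419,265),red=(469,258),brown=(163,238),cobalt=(257,228),white=(155,185),celadon=(201,180),grey=(250,175)),
"scene0":dict(turq=(343,211),amber=(311,189),red=(276,164),brown=(453,354),cobalt=(378,286),white=(417,374),celadon=(381,334),grey=(338,297))}
for n in seeds:
    im,d,K,T=load(n); W=world(d,K,T)
    lab=cv2.cvtColor(im,cv2.COLOR_BGR2LAB).astype(float)
    for k,(u,v) in seeds[n].items():
        ref=np.median(lab[v-2:v+3,u-2:u+3].reshape(-1,3),0)
        m=(np.linalg.norm((lab-ref)*[.5,1,1],axis=-1)<14).astype(np.uint8)
        _,L,st,_=cv2.connectedComponentsWithStats(m)
        mm=L==L[v,u]; P=W[mm]; c=np.median(P,0)
        P=P[np.linalg.norm(P-c,axis=1)<.07]; c=P.mean(0)
        U,S,Vt=np.linalg.svd(P-c,full_matrices=False); nn=Vt[2]*np.sign(Vt[2,2])
        resid=np.sqrt(np.mean(((P-c)@nn)**2))
        r=cv2.minAreaRect((np.c_[P[:,0],P[:,1]]*1000).astype(np.float32))
        print(n,k,mm.sum(),c,"n",nn,resid,"rect",np.round(r[0],1),np.round(r[1],1),round(r[2],1))
E
```

```text
top0 turq 700 [ 0.4809 -0.1265  0.0232] n [-0.0034  0.0045  1.    ] 0.003108471593753366 rect [ 481.7 -126.6] [58.2 77.2] 85.0
top0 amber 677 [ 0.5062 -0.2461  0.0233] n [ 0.     -0.0003  1.    ] 0.0033442990091004953 rect [ 507.6 -245.9] [76.6 57.4] 1.5
top0 red 668 [ 0.5298 -0.3744  0.0231] n [ 0.0009 -0.0037  1.    ] 0.0030916268688733818 rect [ 530.7 -374.4] [77.2 58.2] 3.2
top0 brown 708 [0.5731 0.3804 0.1136] n [-0.4998 -0.0431  0.8651] 0.0027344459575616565 rect [572.3 382.2] [67.  62.8] 4.7
top0 cobalt 691 [0.5939 0.1543 0.1129] n [-0.497  -0.0499  0.8663] 0.0028157166152645604 rect [593.8 154.8] [65.8 57. ] 5.5
top0 white 814 [0.685  0.3865 0.178 ] n [-0.4994 -0.045   0.8652] 0.002786622904118051 rect [685.4 387.2] [68.9 60.2] 5.2
top0 celadon 818 [0.6951 0.2791 0.1781] n [-0.5028 -0.0386  0.8636] 0.0027559309474037732 rect [695.5 279.4] [70.4 59.3] 4.9
top0 grey 790 [0.7063 0.165  0.178 ] n [-0.5014 -0.0422  0.8642] 0.002636510842381683 rect [706.6 165.5] [68.9 58.5] 5.7
scene0 turq 465 [ 0.4845 -0.1283  0.0246] n [-0.0063 -0.0183  0.9998] 0.0026930919880449626 rect [ 484.8
[... 210 characters left out ...]
.0307  0.9994] 0.0031820739310619408 rect [ 533.7 -376.6] [77.4 56.7] 1.5
scene0 brown 495 [0.5749 0.3782 0.115 ] n [-0.5051 -0.0503  0.8616] 0.0013028148924267284 rect [574.7 377.4] [63.4 54.6] 5.0
scene0 cobalt 359 [0.5962 0.1527 0.115 ] n [-0.5038 -0.0556  0.862 ] 0.0013601054958811882 rect [595.9 152.7] [61.5 53. ] 6.3
scene0 white 748 [0.6867 0.385  0.1796] n [-0.5014 -0.0494  0.8638] 0.0013395839876255231 rect [686.  384.1] [71.8 58.2] 6.4
scene0 celadon 696 [0.6971 0.2773 0.1796] n [-0.4965 -0.0539  0.8664] 0.0013799275218647007 rect [695.4 277.1] [74.5 59.5] 5.5
scene0 grey 606 [0.708  0.1649 0.1795] n [-0.5067 -0.0359  0.8614] 0.0015834145123162153 rect [708.1 163.1] [69.  60.8] 4.7
```

Run:
```python
from h import *
im,_,_,_=load("top0")
cv2.imwrite("pics/topz1.png",cv2.resize(im[140:280,120:330],None,fx=3.8,fy=3.8,interpolation=cv2.INTER_CUBIC))
im,_,_,_=load("scene0")
cv2.imwrite("pics/scz1.png",cv2.resize(im[240:440,290:500],None,fx=3,fy=3,interpolation=cv2.INTER_CUBIC))
```

```text
(no output)
```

View pics/topz1.png

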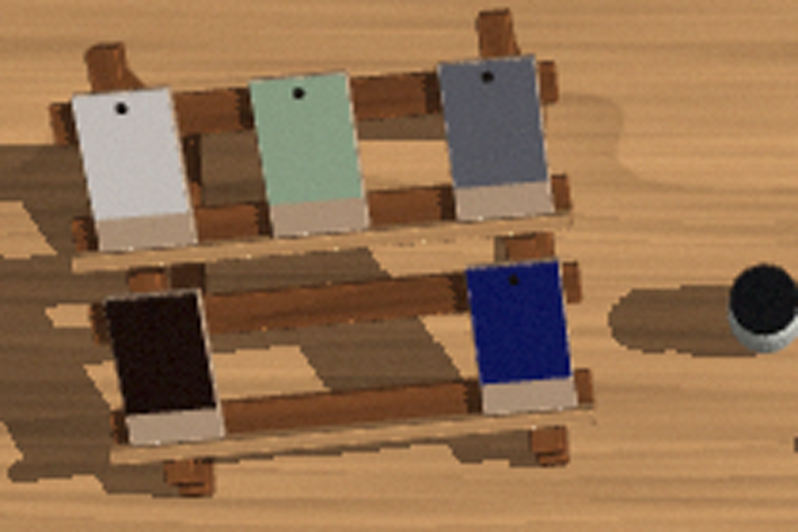

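View pics/scz1.png

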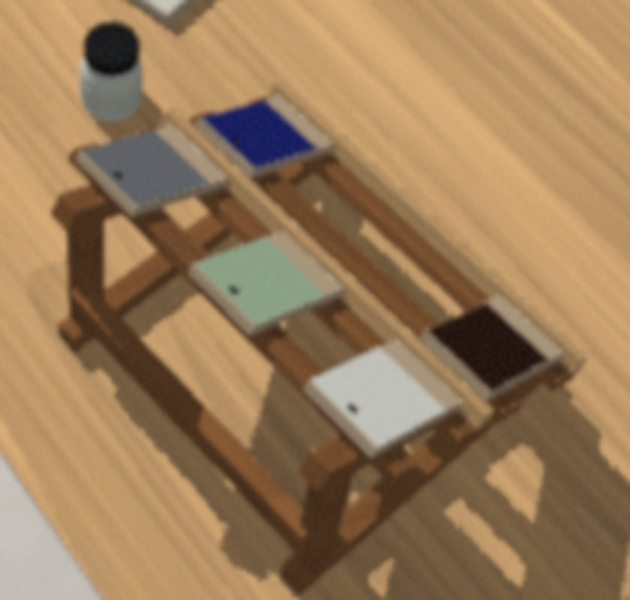

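```bash
cat >> h.py <<'E'
from scipy.spatial.transform import Rotation as Ro
def plan(o,target,yaw=None):
    """world target TCP; yaw = world angle of jaw axis (mod 180)"""
    R=Ro.from_rotvec(o["tool_rot"]).as_matrix(); d=R.T@(np.array(target)-o["tool_pos"])
    print("tcp",o["tool_pos"],"units",d/0.04,"| x",R[:,0],"y",R[:,1])
    if yaw is not None:
        cur=np.arctan2(R[1,1],R[0,1]); e=(yaw-cur+np.pi/2)%np.pi-np.pi/2
        # turn +phi about tool x (down) -> world yaw -phi
        print("turn units",np.degrees(-e)/5, "deg cur",np.degrees(cur))
E
python3 - <<'E'
from h import *
from station import ctrl
im,d,K,T=load("top0")
def ray(u,v,z):
    r=T[:3,:3]@np.linalg.inv(K)@[u,v,1]; return T[:3,3]+r*(z-T[2,3])/r[2]
f=lambda u,v:(120+u/3.8-.4,140+v/3.8-.4)
print("ledge outer corners",ray(*f(112,458),.083),ray(*f(592,415),.083))
hz=ray(374.5,264.5,.023);print("hole approx",hz)
o=ctrl.get_obs()
plan(o,[.482,-.127,.2],np.radians(85))
E
```

```text
ledge outer corners [0.5102 0.4164 0.083 ] [0.5402 0.1094 0.083 ]
hole approx [ 0.5107 -0.1355  0.023 ]
tcp [0.1915 0.5943 0.2002] units [  0.0298 -14.9349  12.4443] | x [-0.0008 -0.0017 -1.    ] y [ 0.3067  0.9518 -0.0019]
turn units -2.572352410692678 deg cur 72.13823794653662
```

>>> drive_tool(commands="-1 0 -0.5 0.4 0; -1 0 -1.3 1.1 -0.3; -1 0 -2 1.7 -0.6; -1 0 -2.8 2.3 -0.9; -1 0 -3.5 2.9 -1.2; -1 0 -4.2 3.5 -1.5; -1 0 -4.9 4.1 -1.8; -1 0 -5.6 4.7 -2.1")

```text
t: 0.77
tool_pos: [0.3019, 0.3222, 0.2008]
tool_rot: [0.099, 1.569, -0.1]
contact_force: [1.0, 0.4, 0.6]
opening: 0.0856
```

Run:
```python
from h import *
from station import ctrl
plan(ctrl.get_obs(),[.482,-.127,.2],np.radians(85))
```

```text
tcp [0.3019 0.3222 0.2008] units [  0.0221 -10.5721   5.8842] | x [-0.0003 -0.0003 -1.    ] y [ 0.1262  0.992  -0.0004]
turn units -0.45024766412137607 deg cur 82.74876167939313
```

>>> drive_tool(commands="-1 0 -0.9 0.5 -0.2; -1 0 -1.7 1 -0.4; -1 0 -2.5 1.5 -0.4; -1 0 -3.3 2 -0.4; -1 0 -4.1 2.5 -0.4; -1 0 -4.9 3 -0.4; -1 0 -5.7 3.4 -0.4; -1 0 -6.5 3.8 -0.4")

```text
t: 1.43
tool_pos: [0.4194, 0.0448, 0.201]
tool_rot: [0.074, 1.57, -0.074]
contact_force: [-0.3, -0.2, -0.2]
opening: 0.0855
```

>>> drive_tool(commands="-1 0 -0.7 0.4 0; -1 0 -1.4 0.8 0; -1 0 -2.1 1.1 0; -1 0 -2.8 1.4 0; -1 0 -3.3 1.6 0; -1 0 -3.6 1.7 0; -1 0 -3.6 1.7 0")

```text
t: 2.02
tool_pos: [0.4735, -0.1048, 0.2007]
tool_rot: [0.076, 1.571, -0.076]
contact_force: [-0.4, -0.1, 1.1]
opening: 0.0854
```

Run:
```python
from h import *
from station import ctrl
o=ctrl.get_obs()
plan(o,[.482,-.127,.2],np.radians(85))
i=ctrl.camera_info("wrist"); im,d=ctrl.get_image("wrist"); cv2.imwrite("pics/w1.png",im); np.savez("w1.npz",im=im,d=d,K=i["K"],T=i["T"]); print(i)
```

```text
tcp [ 0.4735 -0.1048  0.2007] units [ 0.0183 -0.5322  0.264 ] | x [-0.0012  0.0001 -1.    ] y [ 0.0964  0.9953 -0.    ]
turn units -0.10582352281543964 deg cur 84.4708823859228
{'K': array([[352.4453,   0.    , 314.3948],
       [  0.    , 352.4453, 235.3421],
       [  0.    ,   0.    ,   1.    ]]), 'T': array([[ 0.0969,  0.9538,  0.2844,  0.4015],
       [ 0.9953, -0.0928, -0.0281, -0.0962],
       [-0.0004,  0.2858, -0.9583,  0.3733],
       [ 0.    ,  0.    ,  0.    ,  1.    ]])}
```

View pics/w1.png

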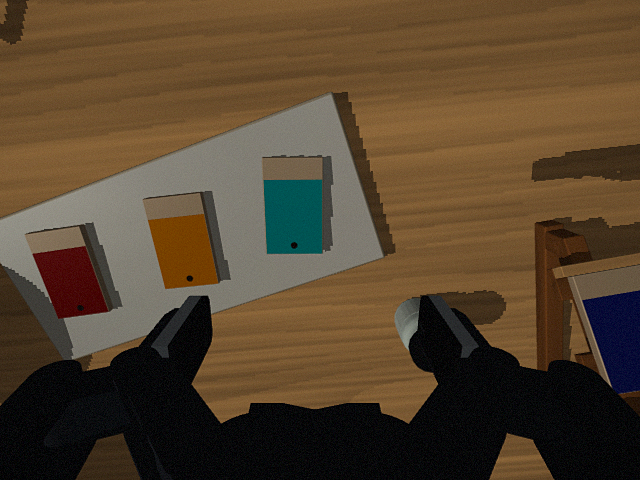

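The wrist view shows the turquoise tile at columns 263–323, rows 157–254. Its foot end is towards the robot and its hole is at (294,245). Next I'll fit its pose.

Run:
```python
from h import *
im,d,K,T=load("w1"); W=world(d,K,T)
lab=cv2.cvtColor(im,cv2.COLOR_BGR2LAB).astype(float)
u,v=293,212
ref=np.median(lab[v-2:v+3,u-2:u+3].reshape(-1,3),0)
m=(np.linalg.norm((lab-ref)*[.5,1,1],axis=-1)<20).astype(np.uint8)
m=cv2.morphologyEx(m,cv2.MORPH_CLOSE,np.ones((9,9)))
_,L,_,_=cv2.connectedComponentsWithStats(m); m=L==L[v,u]
print(m.sum(),np.median(W[m],0), "shelf",np.median(W[185:225,340:355].reshape(-1,3),0))
vv,uu=np.nonzero(m)
zt=.023
r=(T[:3,:3]@np.linalg.inv(K)@np.c_[uu,vv,np.ones(len(uu))].T).T
P=T[:3,3]+r*((zt-T[2,3])/r[:,2])[:,None]
c=P.mean(0);print("glaze centroid",c)
rc=cv2.minAreaRect((P[:,:2]*1000).astype(np.float32));print(rc)
U,S,Vt=np.linalg.svd(P[:,:2]-c[:2],full_matrices=False);a=Vt[0]*np.sign(Vt[0,0]);print("long axis",a,np.degrees(np.arctan2(a[1],a[0])))
print("tile centre",c[:2]-a*.0105)
def ray(u,v,z):
    r=T[:3,:3]@np.linalg.inv(K)@[u,v,1]; return T[:3,3]+r*(z-T[2,3])/r[2]
h=ray(293.7,245,zt);print("hole",h, "c from hole",h[:2]-a*.04)
```

```text
4203 [ 0.4825 -0.126   0.0232] shelf [ 0.4783 -0.0699  0.014 ]
glaze centroid [ 0.4834 -0.1261  0.023 ]
((484.1933288574219, -126.5086898803711), (57.46064376831055, 77.62370300292969), 84.74427795410156)
long axis [ 0.996  -0.0896] -5.139318259598428
tile centre [ 0.4729 -0.1252]
hole [ 0.5139 -0.1291  0.023 ] c from hole [ 0.474  -0.1255]
```

Run:
```python
from h import *
from station import ctrl
plan(ctrl.get_obs(),[.475,-.1254,.0115],np.radians(84.8))
```

```text
tcp [ 0.4733 -0.1034  0.2008] units [ 4.7321 -0.5468  0.1001] | x [-0.0011  0.0009 -1.    ] y [0.0952 0.9955 0.0008]
turn units -0.05255864591736713 deg cur 84.53720677041316
```

>>> drive_tool(commands="-1 0.7 -0.3 0.1 0; -1 1.5 -0.55 0.1 0; -1 2.3 -0.55 0.1 0; -1 2.9 -0.55 0.1 0; -1 3.3 -0.55 0.1 0; -1 3.5 -0.55 0.1 0; -1 3.5 -0.55 0.1 0; -1 3.5 -0.55 0.1 0")

```text
t: 2.73
tool_pos: [0.4758, -0.1246, 0.0618]
tool_rot: [0.073, 1.569, -0.073]
contact_force: [-0.3, -0.3, 1.2]
opening: 0.0853
```

Run:
```python
from h import *
from station import ctrl
plan(ctrl.get_obs(),[.475,-.1254,.0115],np.radians(84.8))
i=ctrl.camera_info("wrist"); im,d=ctrl.get_image("wrist"); cv2.imwrite("pics/w2.png",im);np.savez("w2.npz",im=im,d=d,K=i["K"],T=i["T"])
plan(ctrl.get_obs(),[.475,-.1254,.0115],np.radians(84.8))
```

```text
tcp [ 0.4758 -0.1246  0.0618] units [ 1.2579 -0.0212 -0.0174] | x [ 0.0004  0.0001 -1.    ] y [0.0924 0.9957 0.0001]
turn units -0.0200560374156268 deg cur 84.69971981292187
tcp [ 0.4765 -0.1251  0.0628] units [ 1.2813 -0.0102 -0.0393] | x [ 0.0021 -0.0007 -1.    ] y [ 0.0926  0.9957 -0.0005]
turn units -0.0223584175233383 deg cur 84.68820791238332
```

View pics/w2.png

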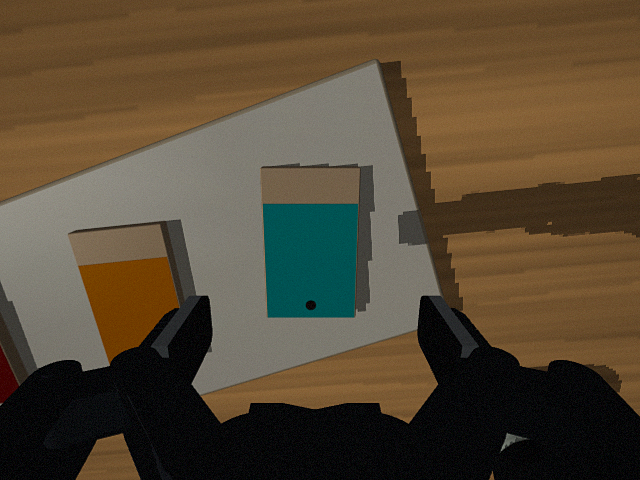

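The tile lies centred between the open fingers (columns 263–358), and amber stays clear. I'll descend and close on it.

>>> drive_tool(commands="-1 0.4 -0.02 -0.03 0; -1 0.8 -0.02 -0.03 0; -1 1.1 -0.02 -0.03 0; -1 1.2 -0.02 -0.03 0; -1 1.26 -0.02 -0.03 0; -1 1.26 -0.02 -0.03 0; -1 1.26 -0.02 -0.03 0; -1 1.26 -0.02 -0.03 0")

```text
t: 3.45
tool_pos: [0.4751, -0.1264, 0.0119]
tool_rot: [0.073, 1.568, -0.074]
contact_force: [-0.5, 0.7, 0.5]
opening: 0.0855
```

>>> drive_tool(commands="-0.6 0 0 0 0; -0.4 0 0 0 0; -0.2 0 0 0 0; 0 0 0 0 0; 0.2 0 0 0 0; 0.2 0 0 0 0; 0.2 0 0 0 0; 0.2 0 0 0 0", newtons=25)

```text
t: 4.12
tool_pos: [0.4742, -0.126, 0.0108]
tool_rot: [0.074, 1.57, -0.073]
contact_force: [0.0, -0.2, -0.3]
opening: 0.0342
```

Run:
```python
from h import *
from station import ctrl
plan(ctrl.get_obs(),[.475,-.1254,.0115],np.radians(84.8))
i=ctrl.camera_info("wrist"); im,d=ctrl.get_image("wrist"); cv2.imwrite("pics/w3.png",im);np.savez("w3.npz",im=im,d=d,K=i["K"],T=i["T"])
```

```text
tcp [ 0.4742 -0.126   0.0108] units [-0.0163  0.0175  0.0181] | x [-0.0001  0.0001 -1.    ] y [0.0935 0.9956 0.0001]
turn units -0.033046298769871224 deg cur 84.63476850615065
```

View pics/w3.png

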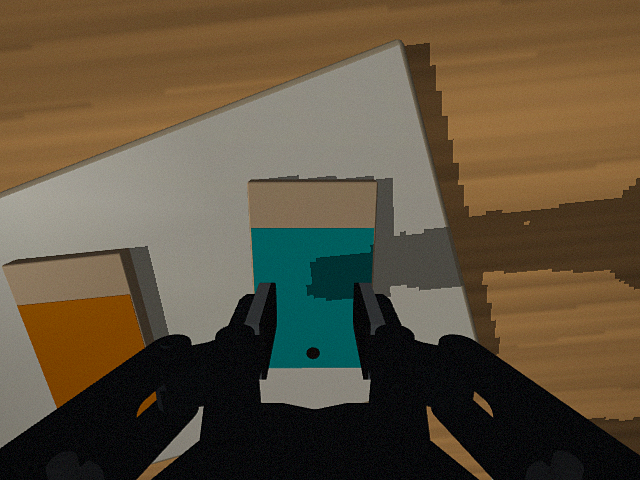

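The fingers closed to 34 mm over the glaze, so the tips were above the tile. I'll measure tip height from depth.

Run:
```python
from h import *
for n in ["w3","w2"]:
    im,d,K,T=load(n); W=world(d,K,T)
    dark=(im.max(2)<110)&(W[...,2]>.02)
    P=W.copy(); 
    Ti=np.linalg.inv(T)
    for (u0,u1) in [(180,300),(340,440)]:
        s=np.zeros((480,640),bool); s[270:385,u0:u1]=1
        m=s&dark&(W[...,2]>.0245); z=W[m]; zs=np.sort(z[:,2]); print(n,u0,m.sum(),zs[:5],np.percentile(z[:,2],[2,10,50]))
        k=np.argsort(z[:,2])[:5]; print(z[k])
im,d,K,T=load("w3"); W=world(d,K,T)
for u in (262,268,272,360,366,372): print(u,[tuple(np.round(W[v,u],4)) for v in range(280,385,12)])
```

```text
w3 180 6348 [0.0245 0.0245 0.0245 0.0245 0.0245] [0.0472 0.0584 0.0898]
[[ 0.5052 -0.137   0.0245]
 [ 0.5121 -0.1467  0.0245]
 [ 0.4668 -0.1519  0.0245]
 [ 0.5097 -0.1469  0.0245]
 [ 0.5005 -0.137   0.0245]]
w3 340 5853 [0.0245 0.0245 0.0245 0.0245 0.0245] [0.0475 0.0576 0.0884]
[[ 0.4807 -0.1065  0.0245]
 [ 0.5056 -0.1137  0.0245]
 [ 0.4911 -0.1087  0.0245]
 [ 0.4829 -0.1066  0.0245]
 [ 0.4772 -0.1092  0.0245]]
w2 180 2347 [0.0245 0.0245 0.0245 0.0246 0.0246] [0.1059 0.11   0.1232]
[[ 0.5195 -0.1382  0.0245]
 [ 0.5005 -0.146   0.0245]
 [ 0.5194 -0.1556  0.0245]
 [ 0.492  -0.1385  0.0246]
 [ 0.5185 -0.1562  0.0246]]
w2 340 1489 [0.0245 0.0245 0.0245 0.0245 0.0246] [0.1054 0.1086 0.1187]
[[ 0.5036 -0.1051  0.0245]
 [ 0.4966 -0.104   0.0245]
 [ 0.4979 -0.1054  0.0245]
 [ 0.4962 -0.1085  0.0245]
 [ 0.523  -0.1084  0.0246]]
262 [(np.float64(0.4702), np.float64(-0.1501), np.float64(0.0232)), (np.float64(0.4621), np.float64(-0.1445), np.float64(0.0543)), (np.float64(0.4621), np.float64(-0.143), np.float64(0.0648)), (np.float64(0.4615), np.float64(-0.1415), np.float64(0.075)), (np.float64(0
[... 2449 characters left out ...]
)), (np.float64(0.4808), np.float64(-0.1073), np.float64(0.0794)), (np.float64(0.4864), np.float64(-0.1074), np.float64(0.0787))]
372 [(np.float64(0.4754), np.float64(-0.0961), np.float64(0.0229)), (np.float64(0.4657), np.float64(-0.1007), np.float64(0.0554)), (np.float64(0.4658), np.float64(-0.1022), np.float64(0.0652)), (np.float64(0.4661), np.float64(-0.1035), np.float64(0.0732)), (np.float64(0.4671), np.float64(-0.1045), np.float64(0.0792)), (np.float64(0.4693), np.float64(-0.1052), np.float64(0.0827)), (np.float64(0.4729), np.float64(-0.1055), np.float64(0.084)), (np.float64(0.4599), np.float64(-0.1085), np.float64(0.1072)), (np.float64(0.4594), np.float64(-0.1093), np.float64(0.1123))]
```

Run:
```python
from h import *
from station import ctrl
n="scene"
im,d=ctrl.get_image(n); i=ctrl.camera_info(n);np.savez("scene1.npz",im=im,d=d,K=i["K"],T=i["T"])
cv2.imwrite("pics/sc1.png",cv2.resize(im[130:290,240:450],None,fx=3.7,fy=3.7,interpolation=cv2.INTER_CUBIC))
print(proj(ctrl.get_obs()["tool_pos"],i["K"],i["T"]))
im,d,K,T=load("w3"); print("w3 TCP px",proj([.4742,-.126,.0108],K,T),[proj([.4742-.011+a*.022,-.126+b*.017,z],K,T) for a in (0,1) for b in(-1,1) for z in (.0108,.05)])
```

```text
[345.8161 212.741 ]
w3 TCP px [311.6676 273.4289] [array([277.1145, 256.7653]), array([267.4814, 289.4514]), array([342.3041, 250.9611]), array([349.5019, 282.3528]), array([282.1957, 295.0425]), array([274.2147, 335.8276]), array([345.241, 289.62 ]), array([352.869, 329.309])]
```

View pics/sc1.png

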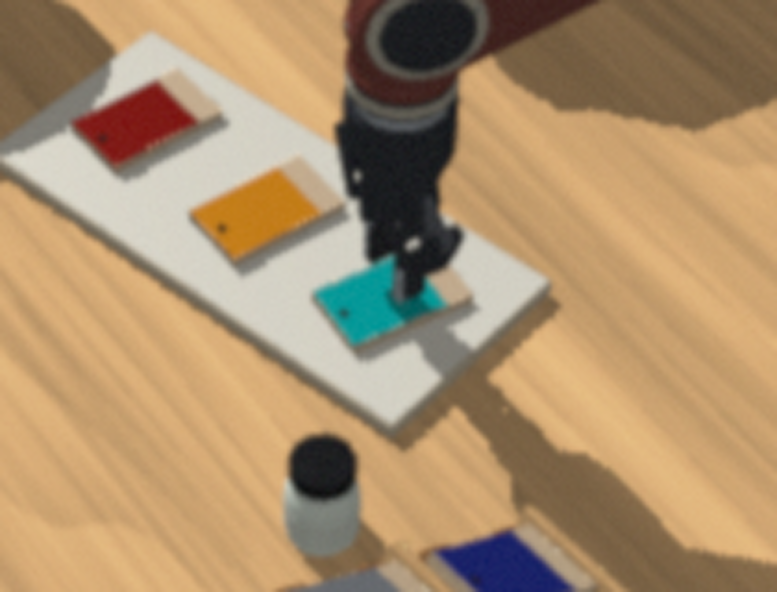

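Run:
```python
from h import *
im,d,K,T=load("scene1"); W=world(d,K,T)
for v in range(194,216,2):
    print(v,[(u,tuple(np.round(W[v,u]*1000).astype(int)),int(im[v,u].max())) for u in (346,348,350,352)])
```

```text
194 [(346, (np.int64(489), np.int64(-110), np.int64(107)), 31), (348, (np.int64(485), np.int64(-106), np.int64(107)), 29), (350, (np.int64(482), np.int64(-102), np.int64(109)), 62), (352, (np.int64(475), np.int64(-103), np.int64(105)), 106)]
196 [(346, (np.int64(488), np.int64(-111), np.int64(98)), 28), (348, (np.int64(487), np.int64(-103), np.int64(104)), 35), (350, (np.int64(432), np.int64(-166), np.int64(14)), 140), (352, (np.int64(473), np.int64(-105), np.int64(94)), 126)]
198 [(346, (np.int64(485), np.int64(-114), np.int64(86)), 62), (348, (np.int64(486), np.int64(-105), np.int64(94)), 33), (350, (np.int64(483), np.int64(-100), np.int64(97)), 50), (352, (np.int64(492), np.int64(-81), np.int64(120)), 34)]
200 [(346, (np.int64(455), np.int64(-153), np.int64(25)), 100), (348, (np.int64(488), np.int64(-101), np.int64(92)), 33), (350, (np.int64(484), np.int64(-98), np.int64(92)), 28), (352, (np.int64(492), np.int64(-81), np.int64(113)), 30)]
202 [(346, (np.int64(488), np.int64(-110), np.int64(76)), 103), (348, (np.int64(487), np.int64(-102), np.int64(83)), 52), (350, (np.int64(489), 
[... 814 characters left out ...]
(np.int64(474), np.int64(-126), np.int64(22)), 92), (348, (np.int64(482), np.int64(-107), np.int64(44)), 88), (350, (np.int64(480), np.int64(-101), np.int64(49)), 60), (352, (np.int64(462), np.int64(-116), np.int64(24)), 74)]
212 [(346, (np.int64(477), np.int64(-122), np.int64(19)), 98), (348, (np.int64(475), np.int64(-116), np.int64(23)), 92), (350, (np.int64(472), np.int64(-111), np.int64(26)), 91), (352, (np.int64(466), np.int64(-110), np.int64(23)), 92)]
214 [(346, (np.int64(481), np.int64(-117), np.int64(19)), 135), (348, (np.int64(479), np.int64(-110), np.int64(25)), 99), (350, (np.int64(477), np.int64(-105), np.int64(28)), 90), (352, (np.int64(471), np.int64(-103), np.int64(25)), 92)]
```

Both depth cameras put the real fingertips about 35 mm above the reported TCP. That disagrees with the stated tool frame, so I'll calibrate from what the cameras see. I'll set the fingers to about 70 mm and measure tip height there.

>>> drive_tool(commands="-0.65 0 0 0 0; -0.65 0 0 0 0; -0.65 0 0 0 0; -0.65 0 0 0 0; -0.65 0 0 0 0")

```text
t: 4.63
tool_pos: [0.4743, -0.126, 0.0109]
tool_rot: [0.074, 1.57, -0.074]
contact_force: [-0.5, 0.6, 0.1]
opening: 0.0706
```

```bash
cat >> h.py <<'E'
def tips(n,o):
    im,d,K,T=load(n); W=world(d,K,T)
    R=Ro.from_rotvec(o["tool_rot"]).as_matrix()
    X=(W-o["tool_pos"])@R   # tool coords
    ok=(d>0.05)&(d<.45)&(im.max(2)<130)
    for s in (-1,1):
        y=X[...,1]*s
        m=ok&(y>.012)&(y<.06)&(abs(X[...,2])<.016)&(X[...,0]<0)&(X[...,0]>-.09)&(W[...,2]>.03)
        P=X[m]; 
        # tip front: profile of max tool-x
        h,e=np.histogram(P[:,0],bins=np.arange(-.09,.002,.003)); print(s,dict(zip(np.round(e[1:]*1000),h)))
        t=P[P[:,0]>np.percentile(P[:,0],80)]
        print("  tip x pct99",np.percentile(P[:,0],[95,99,99.7]),"tip y,z range",np.percentile(t[:,1],[3,97]),np.percentile(t[:,2],[3,97]))
E
python3 - <<'E'
from h import *
from station import ctrl
o=ctrl.get_obs()
i=ctrl.camera_info("wrist"); im,d=ctrl.get_image("wrist"); cv2.imwrite("pics/w4.png",im);np.savez("w4.npz",im=im,d=d,K=i["K"],T=i["T"])
print(o["opening"],o["tool_pos"]); tips("w4",o)
o2=dict(o);o2["tool_pos"]=np.array([.4742,-.126,.0108]);print("w3");tips("w3",o2)
o2["tool_pos"]=np.array([.4758,-.1246,.0618]);print("w2");tips("w2",o2)
E
```

```text
0.0706484730264748 [ 0.4743 -0.126   0.0109]
-1 {np.float64(-87.0): np.int64(1163), np.float64(-84.0): np.int64(662), np.float64(-81.0): np.int64(450), np.float64(-78.0): np.int64(171), np.float64(-75.0): np.int64(262), np.float64(-72.0): np.int64(323), np.float64(-69.0): np.int64(245), np.float64(-66.0): np.int64(308), np.float64(-63.0): np.int64(290), np.float64(-60.0): np.int64(266), np.float64(-57.0): np.int64(248), np.float64(-54.0): np.int64(251), np.float64(-51.0): np.int64(219), np.float64(-48.0): np.int64(205), np.float64(-45.0): np.int64(190), np.float64(-42.0): np.int64(156), np.float64(-39.0): np.int64(96), np.float64(-36.0): np.int64(25), np.float64(-33.0): np.int64(0), np.float64(-30.0): np.int64(0), np.float64(-27.0): np.int64(0), np.float64(-24.0): np.int64(0), np.float64(-21.0): np.int64(0), np.float64(-18.0): np.int64(0), np.float64(-15.0): np.int64(0), np.float64(-12.0): np.int64(0), np.float64(-9.0): np.int64(0), np.float64(-6.0): np.int64(0), np.float64(-3.0): np.int64(0), np.float64(0.0): np.int64(0)}
  tip x pct99 [-0.045  -0.0402 -0.0386] tip y,z range [-0.046
[... 4747 characters left out ...]
 np.float64(-54.0): np.int64(257), np.float64(-51.0): np.int64(231), np.float64(-48.0): np.int64(203), np.float64(-45.0): np.int64(146), np.float64(-42.0): np.int64(59), np.float64(-39.0): np.int64(0), np.float64(-36.0): np.int64(0), np.float64(-33.0): np.int64(0), np.float64(-30.0): np.int64(0), np.float64(-27.0): np.int64(0), np.float64(-24.0): np.int64(0), np.float64(-21.0): np.int64(0), np.float64(-18.0): np.int64(0), np.float64(-15.0): np.int64(0), np.float64(-12.0): np.int64(0), np.float64(-9.0): np.int64(0), np.float64(-6.0): np.int64(0), np.float64(-3.0): np.int64(0), np.float64(0.0): np.int64(0)}
  tip x pct99 [-0.0481 -0.0446 -0.0434] tip y,z range [0.0439 0.0561] [-0.0109  0.0101]
```

View pics/w4.png

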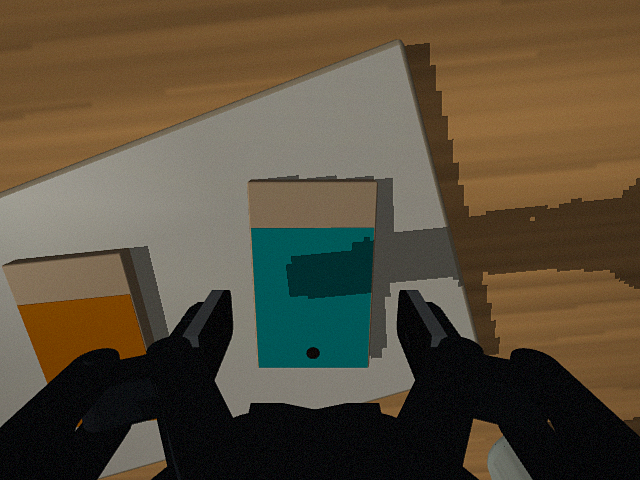

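The tips sit 30 mm behind the reported TCP when shut, and about 35 mm behind it at 60 mm opening. The fingers straddle the tile evenly (232 and 397 against tile 248–378). I'll descend about 29 mm.

>>> drive_tool(commands="-0.65 0.2 0 0 0; -0.65 0.4 0 0 0; -0.65 0.55 0 0 0; -0.65 0.65 0 0 0; -0.65 0.72 0 0 0; -0.65 0.72 0 0 0; -0.65 0.72 0 0 0")

```text
t: 5.27
tool_pos: [0.4741, -0.126, -0.0181]
tool_rot: [0.074, 1.57, -0.073]
contact_force: [0.2, 0.2, 0.3]
opening: 0.0705
```

>>> drive_tool(commands="-0.5 0 0 0 0; -0.4 0 0 0 0; -0.3 0 0 0 0; -0.2 0 0 0 0; -0.2 0 0 0 0; -0.2 0 0 0 0; -0.2 0 0 0 0", newtons=30)

```text
t: 5.85
tool_pos: [0.4749, -0.1263, -0.0171]
tool_rot: [0.073, 1.568, -0.074]
contact_force: [-0.5, -0.1, 5.0]
opening: 0.0586
```

>>> drive_tool(commands="-0.2 -0.1 0 0 0; -0.2 -0.3 0 0 0; -0.2 -0.7 0 0 0; -0.2 -1.2 0 0 0; -0.2 -1.8 0 0 0; -0.2 -2.3 0 0 0; -0.2 -2.6 0 0 0; -0.2 -2.6 0 0 0")

```text
t: 6.52
tool_pos: [0.4762, -0.1268, 0.0894]
tool_rot: [0.072, 1.564, -0.075]
contact_force: [0.9, 0.3, 0.6]
opening: 0.059
```

Run:
```python
from h import *
from station import ctrl
o=ctrl.get_obs()
i=ctrl.camera_info("wrist"); im,d=ctrl.get_image("wrist"); cv2.imwrite("pics/w5.png",im);np.savez("w5.npz",im=im,d=d,K=i["K"],T=i["T"])
print(o["opening"],o["tool_pos"],o["contact_force"])
```

```text
0.059005960679030196 [ 0.4762 -0.1268  0.0894] [0.8835 0.2971 0.5596]
```

View pics/w5.png

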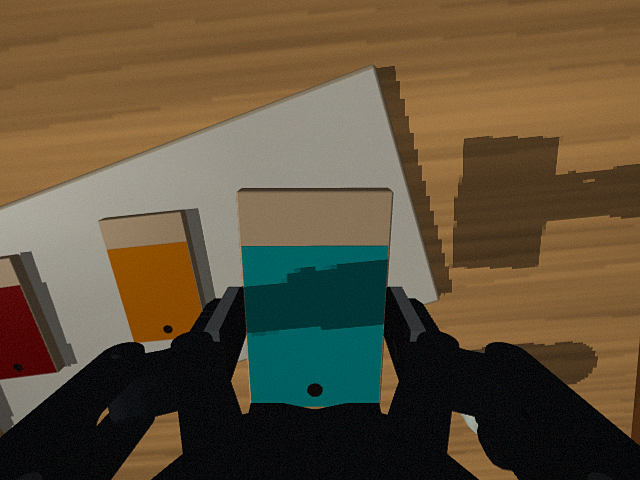

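The tile is held and clear of the shelf (foot edge at row 190, hole at (315,390)). Next I'll measure its pose in the grip.

```bash
cat >> h.py <<'E'
def tilepose(n,o,seed=(315,340)):
    """held tile in tool coords; returns pitch deg, centre of underside (tool)"""
    im,d,K,T=load(n); W=world(d,K,T)
    R=Ro.from_rotvec(o["tool_rot"]).as_matrix()
    X=(W-o["tool_pos"])@R
    hsv=cv2.cvtColor(im,cv2.COLOR_BGR2HSV)
    m=((abs(hsv[...,0].astype(int)-90)<12)&(hsv[...,1]>150)&(hsv[...,2]>25)).astype(np.uint8)
    m=cv2.morphologyEx(m,cv2.MORPH_CLOSE,np.ones((13,13)))
    _,L,st,_=cv2.connectedComponentsWithStats(m); k=1+np.argmax(st[1:,4]); m=(L==k)
    mi=cv2.erode(m.astype(np.uint8),np.ones((5,5)))>0
    P=X[mi]; c0=np.median(P,0); P=P[abs(P[:,0]-c0[0])<.05]
    A=np.c_[P[:,1],P[:,2],np.ones(len(P))]
    for _ in range(3):
        s,*_=np.linalg.lstsq(A,P[:,0],rcond=None); r=P[:,0]-A@s; g=abs(r)<.004; A,P=A[g],P[g]
    nrm=np.array([-1,s[0],s[1]]);nrm/=np.linalg.norm(nrm)   # out of face, tool -x = up
    # boundary line glaze/foot: topmost row of mask per column
    cols=np.arange(np.nonzero(m)[1].min()+15,np.nonzero(m)[1].max()-15)
    top=np.array([np.nonzero(m[:,c])[0].min() for c in cols])
    def hit(u,v):
        rw=R.T@T[:3,:3]@np.linalg.inv(K)@np.array([u,v,1.]); p0=R.T@(T[:3,3]-o["tool_pos"])
        t=(s[0]*p0[1]+s[1]*p0[2]+s[2]-p0[0])/(rw[0]-s[0]*rw[1]-s[1]*rw[2]); return p0+t*rw
    B=np.array([hit(u,v-.5) for u,v in zip(cols,top)])
    vv,uu=np.nonzero(m)
    bl=np.polyfit(B[:,1],B[:,2],1)
    rows=range(int(np.median(top))+8,int(np.median(top))+35,3)
    E=np.array([[hit(np.nonzero(m[r])[0].min()-.5,r)[1],hit(np.nonzero(m[r])[0].max()+.5,r)[1]] for r in rows])
    ymid=E.mean(); wid=(E[:,1]-E[:,0]).mean()
    b=B.mean(0); b[1]=ymid
    ax=np.array([s[1],0,1]);ax/=np.linalg.norm(ax)   # tile x (foot->top) assumed tool +z
    cen=b+ax*.029-nrm*.009
    print("pitch(top lower +)",np.degrees(np.arctan(s[1])),"roll",np.degrees(np.arctan(s[0])),"yaw in tool",np.degrees(np.arctan(bl[0])),"width",wid,"rms",r.std())
    print("centre underside tool",cen,"world",o["tool_pos"]+R@cen)
    return cen
E
python3 - <<'E'
from h import *
o=dict(tool_pos=np.array([ 0.4762,-0.1268,0.0894]),tool_rot=np.array([.072,1.564,-.075]))
tilepose("w5",o)
E
```

```text
pitch(top lower +) 0.06058885654163111 roll 0.014505423460830395 yaw in tool 0.02419147062428292 width 0.05788458908593029 rms 0.0005544216274281915
centre underside tool [-0.0313  0.0015  0.0001] world [ 0.4762 -0.1253  0.1207]
```

Run:
```python
from h import *
from station import ctrl
plan(ctrl.get_obs(),[.574,.265,.20],np.radians(95.3))
```

```text
tcp [ 0.4751 -0.1264  0.0874] units [-2.8205  9.9709  1.5557] | x [ 0.0026 -0.0011 -1.    ] y [ 0.0935  0.9956 -0.0009]
turn units -2.1325633685489613 deg cur 84.6371831572552
```

>>> drive_tool(commands="-0.2 -0.5 0.2 0 0; -0.2 -1.1 0.6 0.1 -0.2; -0.2 -1.7 1.2 0.2 -0.5; -0.2 -2.3 1.8 0.3 -0.8; -0.2 -2.8 2.5 0.4 -1.1; -0.2 -2.8 3.2 0.5 -1.4; -0.2 -2.8 3.9 0.6 -1.7; -0.2 -2.8 4.6 0.7 -1.9")

```text
t: 7.23
tool_pos: [0.5187, 0.0559, 0.1963]
tool_rot: [-0.057, 1.573, 0.058]
contact_force: [0.6, -0.3, -0.8]
opening: 0.0589
```

Run:
```python
from h import *
from station import ctrl
plan(ctrl.get_obs(),[.574,.265,.20],np.radians(95.3))
```

```text
tcp [0.5187 0.0559 0.1963] units [-0.0946  5.112   1.7609] | x [-0.0025  0.0001 -1.    ] y [-0.0732  0.9973  0.0003]
turn units -0.2206719648133757 deg cur 94.19664017593313
```

>>> drive_tool(commands="-0.2 0 0.7 0.2 -0.1; -0.2 0 1.4 0.4 -0.2; -0.2 0 2.1 0.7 -0.2; -0.2 0 2.8 1 -0.2; -0.2 0 3.5 1.2 -0.2; -0.2 0 4.2 1.5 -0.2; -0.2 0 4.6 1.7 -0.2; -0.2 0 4.8 1.7 -0.2")

```text
t: 7.9
tool_pos: [0.5727, 0.2528, 0.195]
tool_rot: [-0.072, 1.574, 0.072]
contact_force: [-0.6, 0.1, -1.0]
opening: 0.0585
```

>>> drive_tool(commands="-0.2 0 0 0 0; -0.2 0 0 0 0; -0.2 0 0 0 0")

```text
t: 8.15
tool_pos: [0.5727, 0.2498, 0.1972]
tool_rot: [-0.07, 1.571, 0.069]
contact_force: [-0.3, -0.3, -1.4]
opening: 0.0588
```

Run:
```python
from h import *
from station import ctrl
o=ctrl.get_obs()
plan(o,[.574,.265,.20],np.radians(95.3))
i=ctrl.camera_info("wrist"); im,d=ctrl.get_image("wrist"); cv2.imwrite("pics/w6.png",im);np.savez("w6.npz",im=im,d=d,K=i["K"],T=i["T"])
import pickle; pickle.dump(o,open("o6.pkl","wb"))
```

```text
tcp [0.5727 0.2498 0.1972] units [-0.0709  0.3757  0.0648] | x [-0.0015 -0.001  -1.    ] y [-0.0887  0.9961 -0.0008]
turn units -0.04270416097886181 deg cur 95.0864791951057
```

View pics/w6.png

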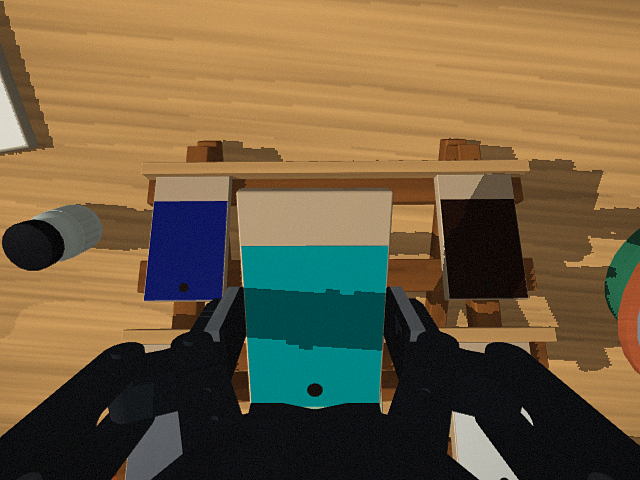

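Run:
```python
from h import *
im,d,K,T=load("w6")
a=cv2.resize(im[145:215,130:260],None,fx=6,fy=6,interpolation=cv2.INTER_CUBIC)
cv2.imwrite("pics/z6a.png",a)
b=cv2.resize(im[145:215,420:550],None,fx=6,fy=6,interpolation=cv2.INTER_CUBIC)
cv2.imwrite("pics/z6b.png",b)
W=world(d,K,T)
for u in (190,410): 
    print(u,[(v,tuple(np.round(W[v,u]*1000).astype(int))) for v in range(156,210,3)])
```

```text
190 [(156, (np.int64(532), np.int64(137), np.int64(52))), (159, (np.int64(534), np.int64(138), np.int64(55))), (162, (np.int64(534), np.int64(147), np.int64(81))), (165, (np.int64(536), np.int64(148), np.int64(84))), (168, (np.int64(538), np.int64(149), np.int64(86))), (171, (np.int64(540), np.int64(149), np.int64(87))), (174, (np.int64(543), np.int64(149), np.int64(87))), (177, (np.int64(545), np.int64(148), np.int64(84))), (180, (np.int64(548), np.int64(148), np.int64(85))), (183, (np.int64(550), np.int64(148), np.int64(85))), (186, (np.int64(552), np.int64(149), np.int64(88))), (189, (np.int64(554), np.int64(149), np.int64(88))), (192, (np.int64(556), np.int64(150), np.int64(90))), (195, (np.int64(559), np.int64(150), np.int64(90))), (198, (np.int64(561), np.int64(150), np.int64(92))), (201, (np.int64(563), np.int64(151), np.int64(94))), (204, (np.int64(565), np.int64(152), np.int64(95))), (207, (np.int64(567), np.int64(152), np.int64(97)))]
410 [(156, (np.int64(517), np.int64(344), np.int64(0))), (159, (np.int64(520), np.int64(345), np.int64(-1))), (162, (np.int64(518), np.int64(323), np.int64(84))), (165, (np.int64(520), np.int64(323), np.int64(84))), (168, (np.int64(523), np.int64(323), np.int64(85))), (171, (np.int64(525), np.int64(323), np.int64(87))), (174, (np.int64(528), np.int64(325), np.int64(82))), (177, (np.int64(531), np.int64(327), np.int64(77))), (180, (np.int64(533), np.int64(327), np.int64(76))), (183, (np.int64(536), np.int64(328), np.int64(76))), (186, (np.int64(538), np.int64(327), np.int64(78))), (189, (np.int64(540), np.int64(328), np.int64(79))), (192, (np.int64(542), np.int64(328), np.int64(81))), (195, (np.int64(545), np.int64(327), np.int64(82))), (198, (np.int64(547), np.int64(328), np.int64(84))), (201, (np.int64(549), np.int64(328), np.int64(85))), (204, (np.int64(553), np.int64(330), np.int64(79))), (207, (np.int64(570), np.int64(353), np.int64(0)))]
```

View pics/z6a.png

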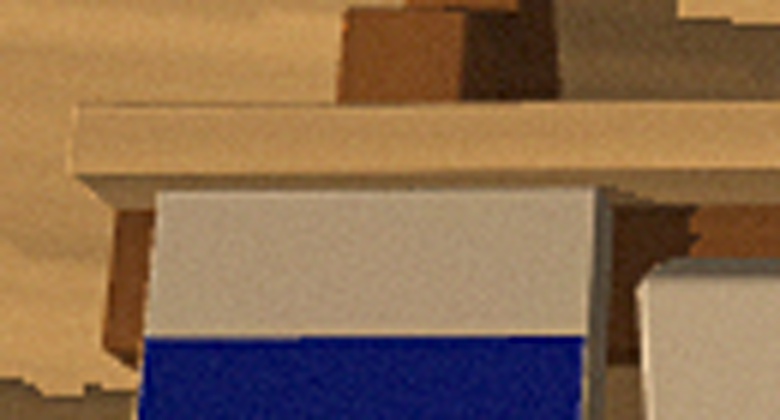

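View pics/z6b.png

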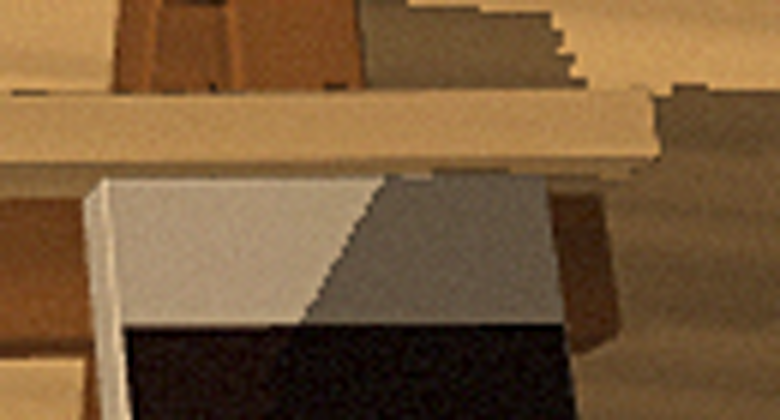

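```bash
cat > fit.py <<'E'
from h import *
from scipy.optimize import least_squares
import pickle
im,d,K,T=load("w6"); o=pickle.load(open("o6.pkl","rb"))
A=lambda u,v:np.array([130+u/6-.4,145+v/6-.4]); B=lambda u,v:np.array([420+u/6-.4,145+v/6-.4])
Ti=np.linalg.inv(T)
obs=[((-10,-155,14),A(75,103)),((0,-155,14),A(75,177)),((-10,155,14),B(655,92)),((0,155,14),B(658,160))]
cob=[((0,-30,9),A(158,190)),((0,30,9),A(588,188)),((21,-30,9),A(145,338)),((21,30,9),A(583,337))]
bro=[((0,-30,9),B(105,180)),((0,30,9),B(545,178)),((21,-30,9),B(122,325)),((21,30,9),B(563,323))]
def frame(p):
    Rz=Ro.from_euler("z",p[3]).as_matrix(); R=Rz@Ro.from_euler("y",-np.pi/6+p[4]).as_matrix()
    return R,np.array(p[:3])
def px(P,p):
    R,t=frame(p); c=Ti[:3,:3]@(t+R@(np.array(P)/1000))+Ti[:3,3]; q=K@c; return q[:2]/q[2]
def res(p):
    r=[]
    for P,q in obs: r+=list(px(P,p)-q)
    for k,L in ((5,cob),(6,bro)):
        for P,q in L: r+=list(px((P[0],P[1]+p[k]*1000,P[2]),p)-q)
    r+=[(p[2]-.075)/.002,p[4]/.01]
    return r
s=least_squares(res,[.535,.263,.075,.09,0,-.11,.11],x_scale=[.01,.01,.01,.01,.01,.01,.01])
p=s.x; R,t=frame(p)
if __name__=="__main__":
    print("origin",t,"yaw",np.degrees(p[3]),"dslope",np.degrees(p[4]),"cob/bro y",p[5:],"rms px",np.sqrt(np.mean(s.fun**2)))
    print(np.round(s.fun,1))
    c=tilepose("w6",o)
    print("target underside centre world",t+R@[.05,0,0], "rack axes x",R[:,0])
np.savez("rack.npz",R=R,t=t)
E
python3 fit.py
```

```text
origin [0.5385 0.2649 0.0734] yaw 5.42976585439052 dslope 0.13400435723776208 cob/bro y [-0.1164  0.1126] rms px 0.5959535982432111
[ 0.8  0.6 -0.5 -0.2 -0.8 -0.1  0.5  0.1 -0.8  0.1  1.2 -0.1 -1.2 -0.1
  0.7 -0.4 -0.3 -0.1  0.4 -0.2 -0.9  0.3  0.9  0.2 -0.8  0.2]
pitch(top lower +) 0.08272607709952291 roll -0.00039730559503077463 yaw in tool 0.028006659916437984 width 0.057895774392403995 rms 0.0005547353190413766
centre underside tool [-0.0313  0.0014  0.0003] world [0.573  0.2513 0.2284]
target underside centre world [0.5816 0.269  0.0983] rack axes x [0.8633 0.0821 0.498 ]
```

Run:
```python
from h import *
from station import ctrl
plan(ctrl.get_obs(),[.5801,.2675,.0970],np.radians(95.43))
```

```text
tcp [0.573  0.2497 0.1976] units [2.5137 0.4282 0.2193] | x [-0.0008 -0.0006 -1.    ] y [-0.0883  0.9961 -0.0005]
turn units -0.0726928840784842 deg cur 95.06653557960759
```

>>> drive_tool(commands="-0.2 0.2 0.2 0.1 -0.1; -0.2 0.7 0.4 0.2 -0.1; -0.2 1.2 0.43 0.22 -0.1; -0.2 1.7 0.43 0.22 -0.1; -0.2 2.1 0.43 0.22 -0.1; -0.2 2.4 0.43 0.22 -0.1; -0.2 2.5 0.43 0.22 -0.1; -0.2 2.5 0.43 0.22 -0.1", newtons=22)

```text
t: 8.87
tool_pos: [0.5797, 0.2684, 0.0965]
tool_rot: [-0.078, 1.572, 0.077]
contact_force: [-0.3, 0.2, -1.1]
opening: 0.0588
```

```bash
cat > look.py <<'E'
import sys
from h import *
from station import ctrl
n=sys.argv[1]
o=ctrl.get_obs()
i=ctrl.camera_info("wrist"); im,d=ctrl.get_image("wrist"); cv2.imwrite(f"pics/{n}.png",im);np.savez(n+".npz",im=im,d=d,K=i["K"],T=i["T"])
z=np.load("rack.npz")
print("force",o["contact_force"],"torque",o["wrist_torque"],"open",o["opening"])
c=tilepose(n,o); Rt=Ro.from_rotvec(o["tool_rot"]).as_matrix()
print("tile centre in rack (mm)",1000*z["R"].T@(o["tool_pos"]+Rt@c-z["t"]))
tgt=[float(a) for a in sys.argv[2:5]] or [.5801,.2675,.0684]
plan(o,tgt,np.radians(95.43))
E
python3 look.py w7
```

```text
force [-0.2809  0.1888 -1.0743] torque [ 0.0368  0.0335 -0.0407] open 0.05883175419568065
pitch(top lower +) 0.08531309204094531 roll 0.003347361980812791 yaw in tool 0.03209293989289552 width 0.05789322838179048 rms 0.0005567508450249976
centre underside tool [-0.0312  0.0014  0.0003] world [0.58   0.2699 0.1278]
tile centre in rack (mm) [63.3284  0.9865 26.3011]
tcp [0.5797 0.2684 0.0965] units [ 0.7035 -0.0227  0.0083] | x [-0.0024 -0.0007 -1.    ] y [-0.0979  0.9952 -0.0005]
turn units 0.03776308239122778 deg cur 95.61881541195615
```

View pics/w7.png

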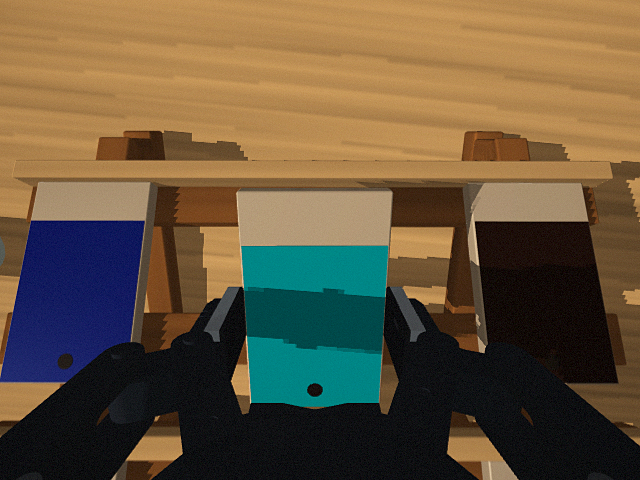

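The tile is square above the gap (columns 237–392, with cobalt's edge at 155 and brown's at 465). I'll lower it slowly onto the upper batten so it tilts in the grip.

>>> drive_tool(commands="-0.2 0.06 0 0 0; -0.2 0.12 0 0 0; -0.2 0.17 0 0 0; -0.2 0.22 0 0 0; -0.2 0.26 0 0 0; -0.2 0.3 0 0 0; -0.2 0.34 0 0 0; -0.2 0.34 0 0 0")

```text
t: 9.58
tool_pos: [0.5808, 0.2691, 0.0862]
tool_rot: [-0.077, 1.569, 0.078]
contact_force: [-4.0, -0.6, 6.0]
opening: 0.0587
```

```bash
python3 look.py w8
```

```text
force [-4.0354 -0.6384  5.9887] torque [-0.1793  0.4552 -0.0493] open 0.05869045407449134
pitch(top lower +) -5.395958892682268 roll 0.030988843629379117 yaw in tool 0.037208515327481026 width 0.05790346074735502 rms 0.0005873350193138462
centre underside tool [-0.0316  0.0015  0.0011] world [0.5817 0.2707 0.1178]
tile centre in rack (mm) [59.904   1.6529 16.7167]
tcp [0.5808 0.2691 0.0862] units [ 0.4449 -0.0385 -0.0229] | x [ 0.0008  0.0004 -1.    ] y [-0.0983  0.9952  0.0003]
turn units 0.042646533683548885 deg cur 95.64323266841775
```

The tile pivots as planned: 5.4° at about 7 N. Continuing.

>>> drive_tool(commands="-0.2 0.04 -0.01 0 0; -0.2 0.08 -0.02 0 0; -0.2 0.12 -0.03 0 0; -0.2 0.16 -0.03 0 0; -0.2 0.2 -0.03 0 0; -0.2 0.24 -0.03 0 0; -0.2 0.28 -0.03 0 0; -0.2 0.28 -0.03 0 0")

```text
t: 10.3
tool_pos: [0.581, 0.2689, 0.0751]
tool_rot: [-0.076, 1.568, 0.079]
contact_force: [-4.7, 1.5, 6.6]
opening: 0.0588
```

```bash
python3 look.py w9
```

```text
force [-4.6657  1.5463  6.5714] torque [0.2523 0.3239 0.0402] open 0.0588263295649885
pitch(top lower +) -21.594351500403413 roll 0.20460836173570945 yaw in tool -0.31868643036215466 width 0.05795080369317266 rms 0.0006838077075139457
centre underside tool [-0.033   0.0014  0.0036] world [0.5844 0.2705 0.1081]
tile centre in rack (mm) [57.3609  1.2365  7.0388]
tcp [0.581  0.2689 0.0751] units [ 0.1676 -0.0317 -0.0265] | x [ 0.0012  0.0021 -1.    ] y [-0.0986  0.9951  0.0019]
turn units 0.0462731008975354 deg cur 95.66136550448768
```

View pics/w9.png

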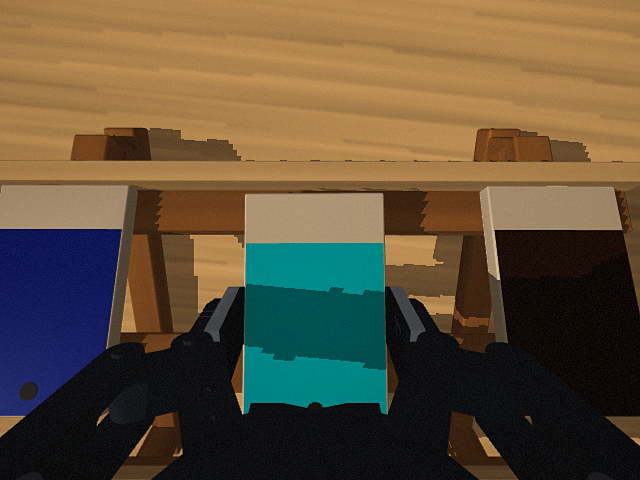

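>>> drive_tool(commands="-0.2 0.03 -0.01 -0.01 0; -0.2 0.06 -0.02 -0.02 0; -0.2 0.09 -0.03 -0.03 0; -0.2 0.12 -0.03 -0.04 0; -0.2 0.14 -0.03 -0.04 0; -0.2 0.14 -0.03 -0.04 0")

```text
t: 10.85
tool_pos: [0.5811, 0.2679, 0.0708]
tool_rot: [-0.075, 1.564, 0.08]
contact_force: [-1.4, 2.4, 7.5]
opening: 0.059
```

```bash
python3 look.py w10
```

```text
force [-1.3775  2.3944  7.4853] torque [0.3928 0.0123 0.0967] open 0.05903343034752497
pitch(top lower +) -27.75029058774396 roll 0.24176415262883455 yaw in tool -0.4053276364836882 width 0.057814005340014095 rms 0.000722555448601092
centre underside tool [-0.0336  0.0013  0.0049] world [0.5857 0.2696 0.1044]
tile centre in rack (mm) [56.5969  0.2051  3.1928]
tcp [0.5811 0.2679 0.0708] units [ 0.0589 -0.0086 -0.0265] | x [ 0.005   0.0032 -1.    ] y [-0.0987  0.9951  0.0027]
turn units 0.04717136539382518 deg cur 95.66585682696913
```

>>> drive_tool(commands="-0.2 0.03 0 -0.02 0; -0.2 0.05 0 -0.04 0; -0.2 0.07 0 -0.06 0; -0.2 0.09 0 -0.08 0; -0.2 0.11 0 -0.1 0; -0.2 0.11 0 -0.1 0")

```text
t: 11.4
tool_pos: [0.5786, 0.2672, 0.068]
tool_rot: [-0.075, 1.561, 0.079]
contact_force: [-0.2, 0.3, 11.0]
opening: 0.0586
```

```bash
python3 look.py w11
```

```text
force [-0.1995  0.252  11.0455] torque [ 0.095  -0.2019 -0.0129] open 0.0586445325082123
pitch(top lower +) -29.463177837150234 roll 0.2072564496827 yaw in tool -0.34221578663560975 width 0.05792076753302918 rms 0.0007468908863171328
centre underside tool [-0.0339  0.0013  0.0054] world [0.5836 0.2689 0.1019]
tile centre in rack (mm) [53.4619 -0.2859  2.091 ]
tcp [0.5786 0.2672 0.068 ] units [-0.0108  0.0045  0.037 ] | x [ 0.0083  0.0028 -1.    ] y [-0.0984  0.9951  0.002 ]
turn units 0.04334866995505513 deg cur 95.64674334977528
```

View pics/w11.png

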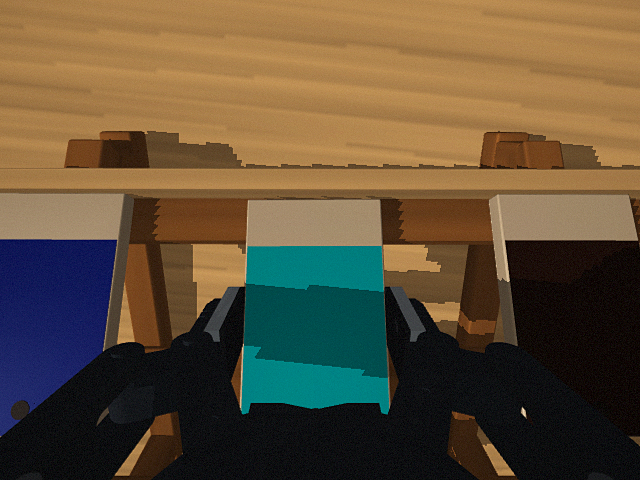

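The tile is flat on the battens (29.5° tilt, about 11 N). Its foot line is at row 200 and the neighbours' at 195, so a gap of about 3 mm remains. I'll slide it down the slope to the ledge.

>>> drive_tool(commands="-0.2 0.01 0 -0.02 0; -0.2 0.02 0 -0.04 0; -0.2 0.03 0 -0.06 0; -0.2 0.035 0 -0.07 0; -0.2 0.035 0 -0.07 0")

```text
t: 11.87
tool_pos: [0.5765, 0.2669, 0.0667]
tool_rot: [-0.075, 1.56, 0.079]
contact_force: [1.2, -0.2, 9.6]
opening: 0.0586
```

```bash
python3 look.py w12
```

```text
force [ 1.1671 -0.197   9.6151] torque [ 0.1073 -0.4899  0.0295] open 0.058647853640127846
pitch(top lower +) -29.365911861436558 roll 0.264666998641314 yaw in tool -0.35508211034425263 width 0.05790560155340447 rms 0.0007393250253495828
centre underside tool [-0.0339  0.0013  0.0054] world [0.5814 0.2686 0.1006]
tile centre in rack (mm) [50.8854 -0.3446  2.0973]
tcp [0.5765 0.2669 0.0667] units [-0.0425  0.0056  0.0922] | x [ 0.0097  0.0031 -0.9999] y [-0.0982  0.9952  0.0021]
turn units 0.041438607193802934 deg cur 95.63719303596902
```

View pics/w12.png

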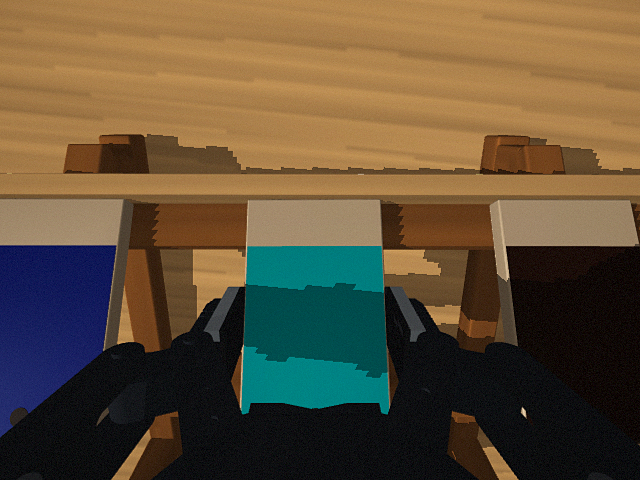

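Run:
```python
from h import *
z=np.load("rack.npz")
im,d,K,T=load("w12"); W=world(d,K,T)
X=(W-z["t"])@z["R"]*1000
for n,(u0,u1) in dict(cob=(20,110),turq=(255,375),bro=(515,620)).items():
    for v0,v1 in((206,240),(252,280)):
        print(n,v0,np.median(X[v0:v1,u0:u1].reshape(-1,3),0))
    # foot row subpixel: brightness change
    c=im[190:215,u0:u1].mean((1,2)); print(np.round(c).astype(int))
    c=im[235:260,u0:u1,2].mean(1); print(np.round(c).astype(int))
```

```text
cob 206 [  11.6516 -110.1726   10.5851]
cob 252 [  30.8215 -106.9547   11.0145]
[125 126 127 128  99  83  82  81  82 118 135 132 131 132 132 132 132 133
 133 133 133 133 134 134 134]
[165 165 164 165 165 165 166 166 170 170  73   2  10  14  14  14  15  13
  14  13  15  14  13  15  15]
turq 206 [11.4135 -0.5318 10.6102]
turq 252 [30.5291 -0.494  11.0609]
[132 132 133 132 125  87  88  85  83  90 132 139 136 137 136 136 136 136
 136 136 136 136 136 136 136]
[164 164 164 164 164 164 164 165 165 171 173  14   0   0   0   0   0   0
   0   0   0   0   0   0   0]
bro 206 [ 11.1032 111.1941  10.6444]
bro 252 [ 30.2753 107.8184  11.0539]
[121 121 121 123 123  95  82  83  81  81 119 135 131 131 131 131 131 131
 132 130 131 131 131 131 131]
[157 157 157 157 157 157 157 157 158 162 161  45  17  24  25  25  25  26
  25  25  25  25  24  24  24]
```

>>> drive_tool(commands="-0.2 0.01 0 -0.015 0; -0.2 0.015 0 -0.03 0; -0.2 0.015 0 -0.03 0; -0.2 0.015 0 -0.03 0")

```text
t: 12.25
tool_pos: [0.5766, 0.2669, 0.0667]
tool_rot: [-0.075, 1.557, 0.079]
contact_force: [3.2, 0.7, 9.3]
opening: 0.0588
```

```bash
python3 look.py w13
```

```text
force [3.1883 0.697  9.2716] torque [ 0.1464 -0.8276 -0.0192] open 0.05884053653285555
pitch(top lower +) -29.192692672606597 roll 0.2630829168392818 yaw in tool -0.4040026919230108 width 0.057888454197585766 rms 0.0007401531728203462
centre underside tool [-0.0338  0.0013  0.0054] world [0.5814 0.2686 0.1006]
tile centre in rack (mm) [50.8588 -0.3519  2.0886]
tcp [0.5766 0.2669 0.0667] units [-0.0423  0.0055  0.0902] | x [ 0.0127  0.0036 -0.9999] y [-0.0981  0.9952  0.0023]
turn units 0.04030921506702926 deg cur 95.63154607533515
```

It has reached the ledge: further motion only raises force. The face plane and foot line match the neighbours within 0.1–0.3 mm. I'll ease the preload, then release.

>>> drive_tool(commands="-0.2 -0.01 0 0.01 0; -0.2 -0.02 0 0.02 0; -0.2 -0.03 0 0.02 0; -0.2 -0.03 0 0.02 0", newtons=20)

```text
t: 12.63
tool_pos: [0.5765, 0.2669, 0.0667]
tool_rot: [-0.075, 1.559, 0.079]
contact_force: [3.1, 1.7, 6.3]
opening: 0.0586
```

>>> drive_tool(commands="-0.2 -0.02 0 0.01 0; -0.2 -0.04 0 0.02 0; -0.2 -0.04 0 0.03 0; -0.2 -0.04 0 0.03 0")

```text
t: 12.97
tool_pos: [0.5763, 0.2668, 0.0669]
tool_rot: [-0.075, 1.562, 0.079]
contact_force: [4.5, 1.8, 4.8]
opening: 0.0587
```

>>> drive_tool(commands="-0.3 0 0 0 0; -0.38 0 0 0 0; -0.42 0 0 0 0; -0.46 0 0 0 0; -0.52 0 0 0 0; -0.6 0 0 0 0; -0.65 0 0 0 0; -0.65 0 0 0 0")

```text
t: 13.63
tool_pos: [0.5726, 0.2655, 0.0634]
tool_rot: [-0.078, 1.571, 0.077]
contact_force: [-0.1, -0.0, -0.5]
opening: 0.0703
```

```bash
python3 look.py w14
```

```text
force [-0.0909 -0.004  -0.4951] torque [ 0.0033 -0.028  -0.0013] open 0.07026712299815835
pitch(top lower +) -30.00370537379111 roll 0.12065032042826727 yaw in tool 0.05894332128053433 width 0.05791956291218887 rms 0.0007429151172146397
centre underside tool [-0.0371  0.002   0.0088] world [0.5812 0.2684 0.1005]
tile centre in rack (mm) [50.6814 -0.5399  2.0832]
tcp [0.5726 0.2655 0.0634] units [-0.1243  0.031   0.1904] | x [-0.0014 -0.0005 -1.    ] y [-0.0982  0.9952 -0.0003]
turn units 0.041401009794381105 deg cur 95.63700504897191
```

View pics/w14.png

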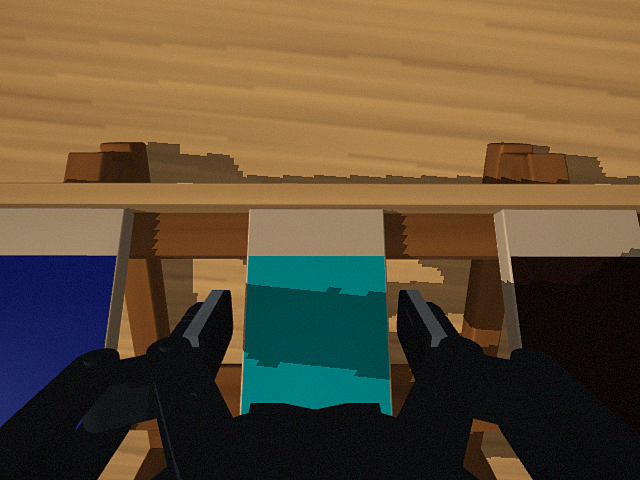

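Released: the foot line at row 209 matches the neighbours, the tilt is 30.0°, and the fingers are clear on both sides. Now I'll withdraw straight up.

>>> drive_tool(commands="-0.65 -0.2 0 0 0; -0.65 -0.5 0 0 0; -0.65 -1 0 0 0; -0.65 -1.6 0 0 0; -0.65 -2.2 0 0 0; -0.65 -2.8 0 0 0; -0.65 -3 0 0 0; -0.65 -3 0 0 0")

```text
t: 14.35
tool_pos: [0.5753, 0.2665, 0.189]
tool_rot: [-0.076, 1.562, 0.079]
contact_force: [0.4, 0.2, 0.6]
opening: 0.0706
```

>>> drive_tool(commands="-0.65 0 0 -0.7 0; -0.65 0 0 -1.5 0; -0.65 0 0 -2.2 0; -0.65 0 0 -2.7 0; -0.65 0 0 -3 0; -0.65 0 0 -3 0; -0.65 0 0 -3 0")

```text
t: 14.93
tool_pos: [0.4531, 0.2537, 0.1829]
tool_rot: [-0.078, 1.571, 0.077]
contact_force: [0.2, -0.2, 0.7]
opening: 0.0704
```

Run:
```python
from h import *
from station import ctrl
print(ctrl.get_obs()["contact_force"],ctrl.get_obs()["tool_pos"])
for n in ("top","scene"):
    im,d=ctrl.get_image(n); i=ctrl.camera_info(n); np.savez(n+"9.npz",im=im,d=d,K=i["K"],T=i["T"])
    im0=load(n+"0")[0]
    s=np.s_[140:290,120:520] if n=="top" else np.s_[140:440,230:500]
    a=cv2.resize(im[s],None,fx=2,fy=2); cv2.imwrite(f"pics/{n}9.png",a)
    dd=cv2.absdiff(im,im0).max(2); print(n,"tiles diff:")
seeds=dict(turq=(211,232),amber=(419,265),red=(469,258),brown=(163,238),cobalt=(257,228),white=(155,185),celadon=(201,180),grey=(250,175),jar=(321,217))
for k,(u,v) in seeds.items():
    out=[]
    for f in ("top0","top9"):
        im,d,K,T=load(f); lab=cv2.cvtColor(im,cv2.COLOR_BGR2LAB).astype(float); W=world(d,K,T)
        ref=np.median(lab[v-2:v+3,u-2:u+3].reshape(-1,3),0)
        m=(np.linalg.norm((lab-ref)*[.5,1,1],axis=-1)<14).astype(np.uint8); _,L,_,_=cv2.connectedComponentsWithStats(m); mm=L==L[v,u]
        out.append((mm.sum(),W[mm].mean(0)))
    print(k,out[0][0],out[1][0],out[1][1],"moved mm",(out[1][1]-out[0][1])*1000)
```

```text
[ 0.151  -0.1574  0.7167] [0.4531 0.2537 0.1829]
top tiles diff:
scene tiles diff:
turq 2458 712 [0.5822 0.2666 0.121 ] moved mm [ -8.2531 -13.8971  59.2045]
amber 677 676 [ 0.5056 -0.2452  0.0295] moved mm [-0.126   0.2754  1.8941]
red 668 665 [ 0.5288 -0.3728  0.0295] moved mm [ 0.6789 -1.5516 -6.6596]
brown 708 963 [0.5239 0.3212 0.2688] moved mm [-48.1877 -57.5744 149.4646]
cobalt 691 690 [0.5928 0.1535 0.1187] moved mm [-0.0243 -0.0305 -0.1063]
white 814 810 [0.6841 0.3855 0.1814] moved mm [-0.9797 -0.9256  3.3847]
celadon 818 818 [0.6929 0.2773 0.1859] moved mm [-1.3577 -1.1248  4.654 ]
grey 790 787 [0.7053 0.1644 0.1814] moved mm [-0.0835 -0.1415  0.0694]
jar 248 247 [0.6163 0.0003 0.0797] moved mm [-1.2049 -0.0719  5.569 ]
```

View pics/top9.png

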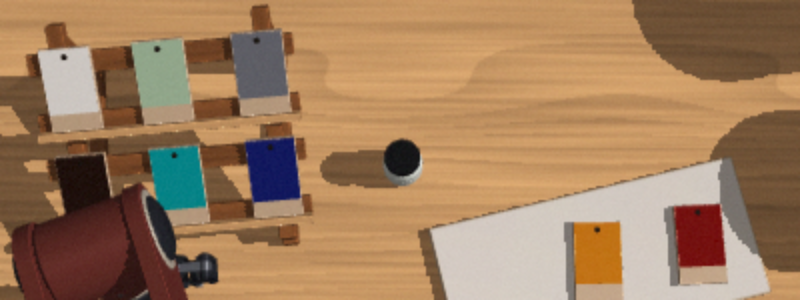

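View pics/scene9.png

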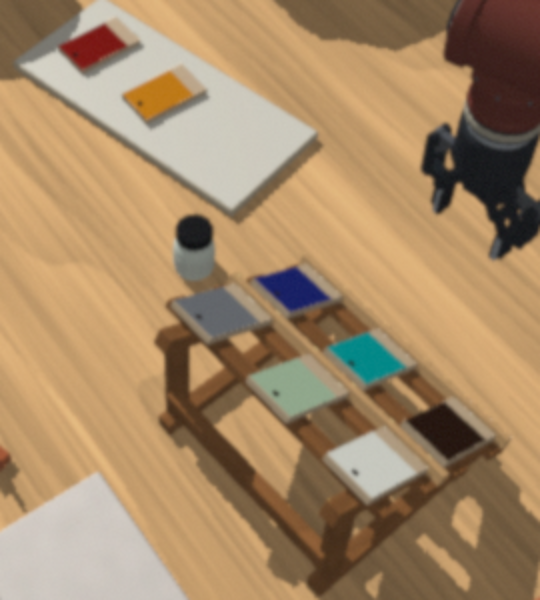

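The top view shows turquoise in the middle place, with the arm hiding part of brown. The scene view shows all the tiles and the jar in place, brown included. Handing in.

```bash
python3 -c "
from station import ctrl
print(ctrl.finish_job())"
```

```text
the job is handed in; nothing more can be done
None
```

I put the turquoise tile in the empty lower-middle place and handed the job in at about 15 s; no verdict was given.

**What I did:** I gripped the tile across its width, lifted it, and lowered it onto the upper batten so that it tilted to the slope in the grip. I then slid it down until its foot met the ledge, eased the load and let go. The highest wrist force I read was about 11 N.

**Last checks:**
- **Position:** in the rack frame the released tile measured x ≈ 50.7 mm and y ≈ −0.5 mm. Its slope was 30.0° and it was square within about 0.3°.
- **Height off the battens:** z read 2.1 mm. This is probably an offset in my rack fit, because just before release its face and foot line matched the neighbours within about 0.3 mm.
- **Other objects:** cobalt and grey had not moved. Amber, red, white, celadon and the jar read within about 1.7 mm sideways. Some height readings were off by up to 7 mm, which I put down to stray depth pixels.

**What failed or disagreed:**
- **Tool position:** the reported tool point lay about 30 mm beyond the real fingertips, as seen by two cameras. My first attempt to close the fingers therefore passed above the tile, with no contact force showing. I corrected for it from the camera readings.
- **Brown tile:** the arm hid it from the top camera, so its numeric check was invalid. I only saw by eye, in the scene picture, that it was in place.

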